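# Release the wide medicine lock box with its push key

### The arm

A 7-joint arm with a two-finger parallel gripper is mounted at the origin on a cart in front of the work surface, level with it; the furniture and walls round the work are solid. World frame = base frame: x ahead of the robot, y to its left, z up, the work surface at z = 0. Lengths are in m, angles in degrees, forces in N, time in s.
With the tool pointing down it reaches from about 0.35 to 0.775 m from the base axis. Payload 3.1 kg.
Tool frame: the origin (TCP) lies at the very end of the fingers, on their centre line; the grasp point (between the pads) lies grip_point_offset behind it (grip_point_offset is the distance from the TCP to the grasp point, in m); y points along the fingers, z is the direction in which the jaws open and shut, and the axes are right-handed (so a half turn about y gives the same grasp; the last joint's range is limited). The gripper opens to 85 mm and grips with 20 to 120 N. Pads are 22 mm wide; open, the fingers measure 114 mm over their backs; the gripper's body (76 mm by 85 mm) begins 54 mm behind the grasp point. The pads swing forward as they close: fully open they stand 13 mm farther back than shut.
Start: joints at [61.266, 17.813, 0.802, 86.603, -0.252, 75.585, -1.558], TCP at [0.244, -0.493, 0.196] pointing down, gripper open.
Joint ranges: [-154.91, 154.91], [-16.99, 109.72], [-72.82, 74.43], [7.12, 147.25], [-82.49, 262.49], [11.32, 116.49], [-174.64, 174.64]. Speed limits (degrees/s): [159.86, 159.86, 180, 180, 180, 180, 180].

### API

Orientations are given as a 3x3 rotation matrix whose columns are the frame's x, y, z axes.
In Python, from rig import get_state, snapshot, camera_info, finish_job, grip_point_offset gives the robot as it stands.
- The arm moves only by the tool servo_tool, never from a script. Its argument "series" is a list of rows, each a list of 7 numbers: the shift along the tool's x, y, z in m, then the turn, a rotation vector about the tool's x, y, z in rad, then the closure, from 0 (fully open) to 1 (shut). In form: [[tx, ty, tz, wx, wy, wz, gripper], ...]. A call has 1 to 8 rows; each row shifts and turns the commanded pose from where the row before left it, along the tool's axes as they then stand; what a row does not reach is not made up. A row lasts 1/8 s, in which the tool goes at most 62.5 mm and 10.7 degrees, less where a joint would pass 70% of its speed; a pose out of reach is approached as far as the arm can. A call is refused whole if a number of a shift passes 0.0625 or a number of a turn 0.188, either way. A call with a gripper value outside its range is refused whole. The fingers move at their own pace and stop on an object; "squeeze" is the grip in N (left out, the last holds). Time passes only in rows, so rows that do not move let the fingers close. It gives the time, the measured TCP pose, the force and the opening at its end, in the units of the state.
- get_state(): the state, without advancing time (a new reading comes with each control period).
- snapshot(name): name is "side" or "top"; returns the picture (384x512x3 uint8, red, green, blue); there is no depth.
- camera_info(name): a dict with "fx", "fy", "cx", "cy" (pixels), "R" (3x3) and "t" (3): a world point X has camera coordinates R X + t. Camera axes: x right, y down, z forward; pixel columns grow to the right and rows downward; lengths in m; the calibration is good to about 2 mm. A picture is of the moment at which its call begins. camera_info takes no time and is no camera call.
- finish_job(): hands the job in, once; it reports no verdict.
The state is a dict: "time_s": time; "q": joint angles; "joint_vel": joint speeds; "joint_efforts": joint torques, N m; "position": TCP position; "eef_rot": TCP orientation; "force": force on the tool from outside, world axes, zero at the start; "moment": the same for the moment, N m; "gripper_width": finger opening in m.
Only numpy, scipy, OpenCV 4.12 (cv2) and the standard library are available. Lean on these libraries where they do the work, as an engineer would, in place of code of your own. Each camera call takes 0.05 s, during which the arm holds its last target. There are 200 camera calls.

### The job

Take the push key out of its stand and push its rod straight down through the slot in the top of the wider of the two grey lock boxes until the key's round flange rests on the box top; this presses the hidden latch and its white drawer comes out. Leave the key standing in the slot, let go of it, press the latch with nothing but the key, and leave the narrow box locked.

Things in the scene. Friction and masses are not known exactly. Their poses are not given: they have to be found in the camera images.
- release_key: Push key, loose, 0.08 kg, upright in a fixed aluminium stand (base 64 x 64 mm, top 62 mm high; the rod hangs in a 14 mm hole). Origin: lower end of the rod; z up. Above it: steel rod, 8 mm in diameter, 0 to 54 mm; round flange, 60 mm across, 54 to 58 mm; grey handle 58 to 102 mm, 30 mm along x, 20 mm along y (grip it across y, from above). Lift it 60 mm or more to clear the stand.
- wide_slot (a point): Middle of the slot in the top of the wide grey lock box, level with the top. Slot: straight down through the 8 mm top plate, 18 mm along x by 40 mm along y, 4 mm chamfer round the mouth. Box: fixed, 180 mm wide (y), 120 mm deep (x), 90 mm high, drawer front facing -x, z up; the slot is at the middle of its top. Hidden latch tab: plate 30 x 54 mm centred 40 mm below the box top.
- wide_drawer (a joint): How far the wide box's white drawer is out, in m: 0 shut, towards -x of the box. The latch tab drives it: 2.5 mm out for each mm the tab is pushed down. The tab takes about 5 N, stays where it is pushed and can go down 16 mm; with the key's flange resting on the box top it is down 14 mm and the drawer out 0.035.
- narrow_drawer (a joint): The same for the drawer of the narrow lock box (100 mm wide, otherwise the same height, depth and slot), which must stay shut. The two boxes stand side by side and may change places.
Mind the look-alikes: they are no part of the job. Leave any brown or yellow look-alike of the release_key alone.

How it is judged:
By the outcome, as a careful person would: the job done as asked, in the order asked, and still so for the second after the job is handed in, with the robot touching nothing.
It also fails if it takes over 40 s, if anything falls off the work surface, if the arm or the gripper's body presses on something with over 40 N, if the wrist force passes 120 N, or if a joint passes its speed limit or range.

## Working session

There is one attempt and no reset: what is moved stays moved. The work goes in short steps, Python scripts to look and compute and a tool call to move; the robot and the scene stay as the last step left them, time stands still between calls to the robot, and variables do not carry over. Pictures are saved under pics/ and viewed, about 8 in all and at most 12, crops included, and the job is handed in when it is done.

Besides the shell and the picture viewer there is one more tool, called after "Emit:" by a JSON object that holds its "name" and its "arguments". servo_tool: Moves the arm, as the interface text tells. Its arguments: {"type":"object","properties":{"series":{"type":"array"},"squeeze":{"type":"number"}},"required":["series"]}

```bash
mkdir -p pics; ls; python3 - <<'E'
from rig import *
import rig,cv2,numpy as np
s=get_state();print(s['time_s'],s['position'],np.round(s['eef_rot'],3),s['gripper_width'],rig.grip_point_offset, s['force'])
for n in('side','top'):
    cv2.imwrite(f'pics/{n}0.png',cv2.resize(snapshot(n)[...,::-1],(800,600),interpolation=cv2.INTER_CUBIC))
    c=camera_info(n);print(n,c)
E
```

```text
pics
0.0 [ 0.24374117 -0.49214746  0.1948084 ] [[-0.896 -0.001  0.444]
 [-0.444  0.002 -0.896]
 [ 0.    -1.    -0.002]] 0.08536800589644235 0.0187 [-0.60178835  0.60033383 -0.18280045]
side {'fx': 387.19568553477455, 'fy': 387.19568553477455, 'cx': 248.64759474927743, 'cy': 193.08313121170414, 'R': array([[-0.93246185, -0.36087632, -0.01682806],
       [-0.22045719,  0.60530158, -0.76485857],
       [ 0.2862054 , -0.70949157, -0.64397841]]), 't': array([0.50750566, 0.2336689 , 0.8338173 ])}
top {'fx': 454.97171490277606, 'fy': 454.97171490277606, 'cx': 246.72950386041023, 'cy': 190.09553406365953, 'R': array([[-8.01650618e-04, -9.99967167e-01, -8.06358430e-03],
       [-9.90653578e-01,  1.89400271e-03, -1.36388786e-01],
       [ 1.36399580e-01,  7.87888249e-03, -9.90622571e-01]]), 't': array([-0.07701346,  0.5700637 ,  1.12285702])}
```

View pics/top0.png

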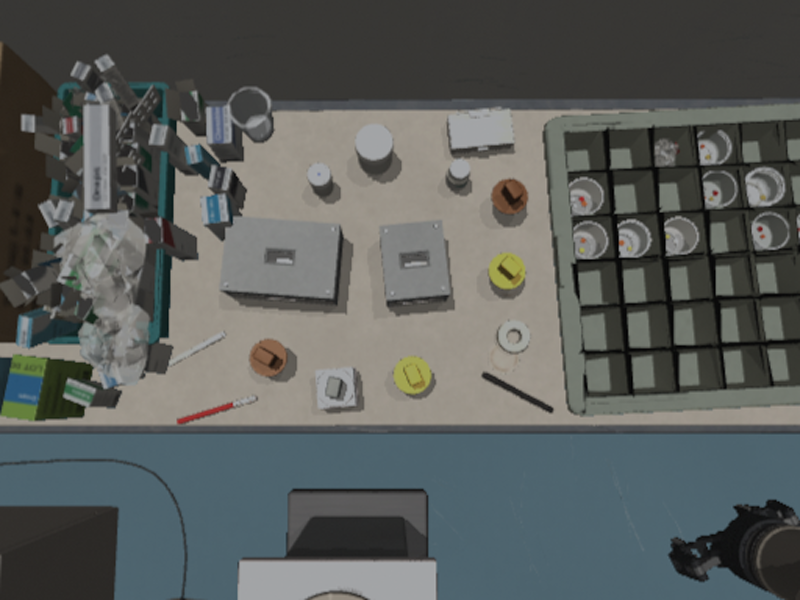

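View pics/side0.png

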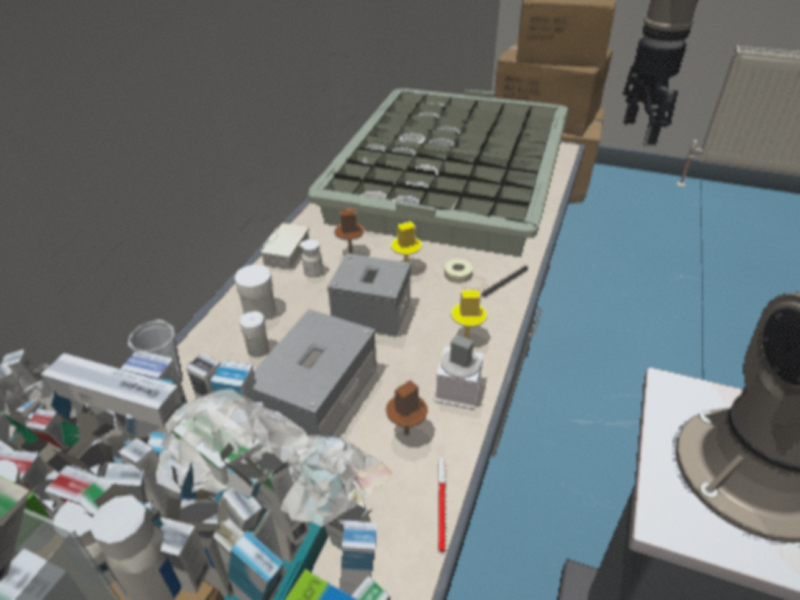

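The only grey key, and the only one in a stand, is at top (335,388) and side (461,350). The keys to leave alone are brown at top (268,358) and (510,197), and yellow at (413,376) and (507,272). The wide box is at top (280,260). I'll check these in an enlarged crop.

```bash
cat > h.py <<'E'
from rig import *
import cv2,numpy as np
def crop(n,u0,v0,w,h,name,k):
    im=snapshot(n)[v0:v0+h,u0:u0+w,::-1]
    return cv2.resize(im,(w*k,h*k),interpolation=cv2.INTER_CUBIC)
def ray(n,u,v,z):
    c=camera_info(n);d=c['R'].T@np.array([(u-c['cx'])/c['fx'],(v-c['cy'])/c['fy'],1]);o=-c['R'].T@c['t']
    return o+d*(z-o[2])/d[2]
def proj(n,X):
    c=camera_info(n);p=c['R']@np.array(X)+c['t'];return np.array([c['fx']*p[0]/p[2]+c['cx'],c['fy']*p[1]/p[2]+c['cy']])
E
python3 - <<'E'
from h import *
a=crop('top',135,130,100,140,'a',4); b=crop('side',155,195,160,90,'b',5)
o=np.zeros((600,800,3),np.uint8); o[:560,:400]=a; o2=crop('top',190,225,50,45,'c',8);o[:360,400:800]=o2
cv2.imwrite('pics/t1.png',o); cv2.imwrite('pics/s1.png',b)
E
```

```text
(no output)
```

View pics/t1.png

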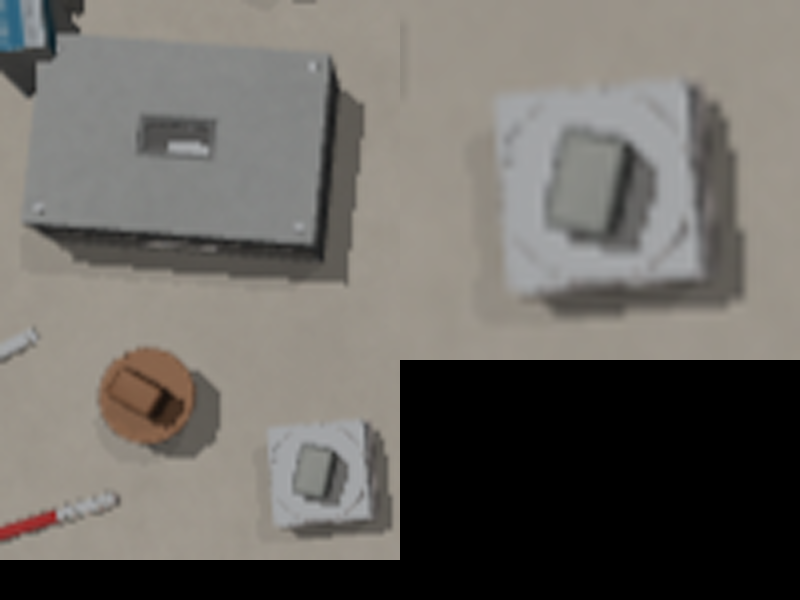

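View pics/s1.png

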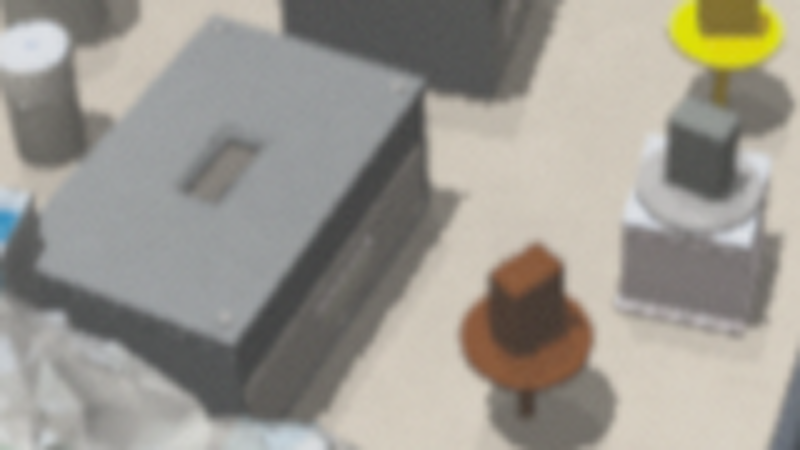

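```bash
python3 - <<'E'
from h import *
np.set_printoptions(precision=4,suppress=True)
def px(p,k,o): return (np.array(p)+.5)/k-.5+np.array(o)
def R(n,ps,k,o,z,lab):
    P=np.array([ray(n,*px(p,k,o),z) for p in ps]);m=P.mean(0)
    print(lab,n,'mid',m)
    if len(P)==4:
        e=np.roll(P,-1,0)-P
        for d in e: print('   edge',np.hypot(*d[:2])*1e3,np.degrees(np.arctan2(d[1],d[0])))
R('top',[(565,130),(628,140),(605,235),(548,220)] and [(165,130),(228,140),(205,235),(148,220)],8,(190,225),.110,'handle')
R('top',[(97,98),(293,80),(307,277),(117,297)],8,(190,225),.062,'stand')
R('side',[(690,100),(738,115),(714,140),(667,124)],5,(155,195),.110,'handle')
R('top',[(47,37),(333,57),(323,245),(22,225)],4,(135,130),.09,'box')
R('top',[(142,115),(216,120),(213,158),(138,155)],4,(135,130),.09,'slot')
R('top',[(315,67),(300,227),(39,209)],4,(135,130),.09,'screws')
R('side',[(229,123),(266,142),(221,204),(178,189)],5,(155,195),.09,'slot')
R('side',[(213,15),(425,85),(237,345),(38,268)],5,(155,195),.09,'box')
E
```

```text
handle top mid [0.4245 0.0015 0.11  ]
   edge 18.852976382825545 -99.00402972155956
   edge 28.50010103058925 166.72097939080922
   edge 17.371201264177508 75.3910275259461
   edge 26.730043248350288 -10.203766128837016
stand top mid [0.4231 0.0002 0.062 ]
   edge 60.72203534358396 -84.83669084789403
   edge 60.30104818017145 -175.61231212751977
   edge 58.497104107531655 95.90369348519027
   edge 61.0677717923626 6.489653322160678
handle side mid [0.4272 0.0043 0.11  ]
   edge 23.41180465519522 174.91350999188893
   edge 20.32941703182216 73.25068580718346
   edge 22.96596321155174 -6.632845103667614
   edge 19.633241598856426 -105.81674759953721
box top mid [0.6263 0.0862 0.09  ]
   edge 178.17542256893492 -94.2475467986088
   edge 117.51415073136924 177.47270580962785
   edge 184.80448097220918 86.05993422311954
   edge 118.4934703230942 -5.746035972389828
slot top mid [0.6284 0.0887 0.09  ]
   edge 45.846912235616834 -94.06997412135395
   edge 23.82734465604005 176.51240381673773
   edge 46.23040883239846 87.54602297843113
   edge 25.13014575651286 -4.350235161128169
screws top mid [0.6094 0.0631 0.09  ]
slot side mid [0.6305 0.0881 0.09  ]
   edge 22.705970598737014 165.97668318148482
   edge 43.08761220861943 87.69549224644709
   edge 22.759021034414307 -4.129357309100219
   edge 46.97747009492492 -92.93237715304666
box side mid [0.6255 0.0895 0.09  ]
   edge 120.39803811784746 174.6498576991024
   edge 176.05796030596431 85.57415381198376
   edge 101.40438719468264 -4.718257858631273
   edge 178.49452088873304 -88.32205266883982
```

Emit:
{"name": "servo_tool", "arguments": {"series": [[-0.04,0,-0.038,0,0,0,0.3],[-0.04,0,-0.038,0,0,0,0.4],[-0.04,0,-0.038,0,0,0,0.4],[-0.04,0,-0.038,0,0,0,0.4],[-0.04,0,-0.038,0,0,0,0.4],[-0.04,0,-0.038,0,0,0,0.4],[-0.04,0,-0.038,0,0,0,0.4],[-0.04,0,-0.038,0,0,0,0.4]]}}

```text
time_s: 1.25
position: [0.3963, -0.0769, 0.1961]
eef_rot: [[-0.896, 0.001, 0.444], [-0.444, -0.001, -0.896], [-0.001, -1.0, 0.001]]
force: [0.9, -0.6, 0.1]
gripper_width: 0.0516
```

Emit:
{"name": "servo_tool", "arguments": {"series": [[-0.03,0,-0.029,0,0,0,0.4],[-0.03,0,-0.029,0,0,0,0.4],[0,0,0,0,0.168,0,0.4],[0,0,0,0,0.168,0,0.4],[0,0,0,0,0.168,0,0.4],[0,0,0,0,0.168,0,0.4],[0,0,0,0,0,0,0.4]]}}

```text
time_s: 2.12
position: [0.4238, 0.0002, 0.1958]
eef_rot: [[-0.978, -0.0, -0.209], [0.209, -0.0, -0.978], [0.0, -1.0, 0.0]]
force: [-0.1, 0.4, -0.5]
gripper_width: 0.0512
```

```bash
cat >> h.py <<'E'
np.set_printoptions(precision=4,suppress=True)
def goto(x,y,z=None,yaw=None):
    "tool shift (and turn about tool y) to a world point; yaw = angle of tool z"
    s=get_state();R=np.array(s['eef_rot']);p=np.array(s['position'])
    d=np.array([x,y,p[2] if z is None else z])-p
    a=np.degrees(np.arctan2(R[1,2],R[0,2]))
    print('t',s['time_s'],'p',p,'yaw',a,'w',s['gripper_width'],'F',np.array(s['force']),'tilt',R[:,1],'q',np.array(s['q']))
    print('shift',R.T@d, 'turn y',None if yaw is None else np.radians(a-yaw))
E
python3 -c "
from h import *
goto(.425,.002,.075,-102)
import rig;print(rig.grip_point_offset)
o=np.hstack([crop('top',175,210,80,75,'',5),crop('side',250,170,80,75,'',5)]);cv2.imwrite('pics/c2.png',o)"
```

```text
t 2.125 p [0.4238 0.0002 0.1958] yaw -102.03923832034137 w 0.051207598105569775 F [-0.0943  0.431  -0.4696] tilt [-0.0001 -0.0001 -1.    ] q [  22.3674    4.1842  -26.0619  103.7219    1.9307   72.5348 -106.2534]
shift [-0.0008  0.1208 -0.002 ] turn y -0.0006848378829091483
0.0187
```

View pics/c2.png

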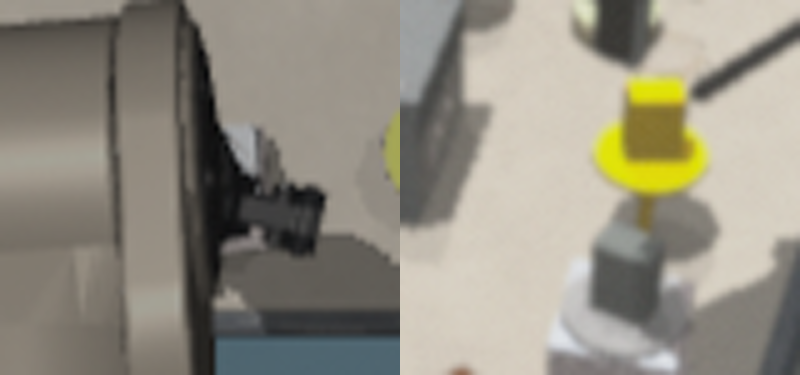

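The top view shows the arm above the stand. In the side crop the key at (627,270) is unobstructed. The margin is about 15 mm a side, so I'll go down and grip.

Emit:
{"name": "servo_tool", "arguments": {"series": [[-0.001,0.04,-0.002,0,0,0,0.4],[0,0.04,0,0,0,0,0.4],[0,0.025,0,0,0,0,0.4],[0,0.015,0,0,0,0,0.4],[0,0,0,0,0,0,0.4]]}}

```text
time_s: 2.85
position: [0.4241, 0.0019, 0.0749]
eef_rot: [[-0.978, -0.003, -0.209], [0.209, 0.0, -0.978], [0.003, -1.0, 0.0]]
force: [0.6, -0.1, -0.3]
gripper_width: 0.0513
```

Emit:
{"name": "servo_tool", "arguments": {"series": [[0,0,0,0,0,0,0.7],[0,0,0,0,0,0,1],[0,0,0,0,0,0,1],[0,0,0,0,0,0,1],[0,0,0,0,0,0,1]], "squeeze": 60}}

```text
time_s: 3.48
position: [0.4254, 0.0019, 0.076]
eef_rot: [[-0.978, 0.0, -0.211], [0.211, -0.0, -0.978], [-0.0, -1.0, 0.0]]
force: [-0.2, -0.4, 1.4]
gripper_width: 0.0001
```

```bash
python3 -c "
from h import *
goto(.425,.002,.185)
o=np.hstack([crop('side',250,150,80,75,'',5),crop('top',175,210,80,75,'',5)]);cv2.imwrite('pics/c3.png',o)"
```

```text
t 3.475 p [0.4254 0.0019 0.076 ] yaw -102.15182299382614 w 5.0880501173710606e-05 F [-0.2085 -0.4248  1.3956] tilt [ 0.0002 -0.0001 -1.    ] q [  20.591    11.6994  -26.1733  114.121     6.2379   55.497  -110.8028]
shift [ 0.0004 -0.109  -0.    ] turn y None
```

View pics/c3.png

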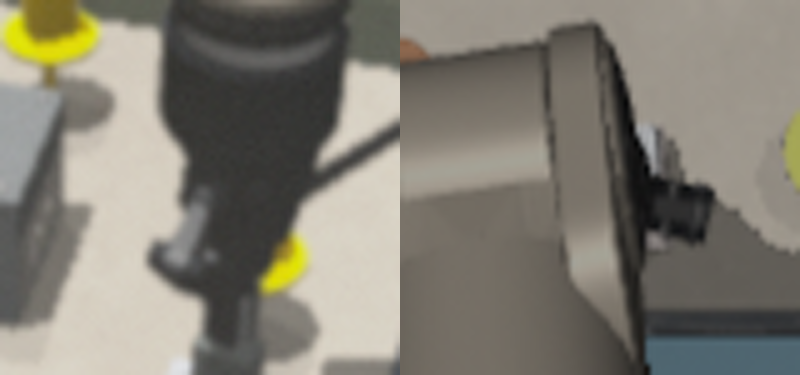

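The fingers closed to zero, so the grip missed. I'll look wider.

```bash
python3 -c "
from h import *
print([proj('side',p) for p in [(.4254,.0019,.076),(.4254,.0019,.11),(.425,.002,.066)]])
o=crop('side',220,170,130,100,'',6);cv2.imwrite('pics/c4.png',o)"
```

```text
[array([295.213 , 228.5433]), array([296.1164, 218.0239]), array([295.1081, 231.6121])]
```

View pics/c4.png

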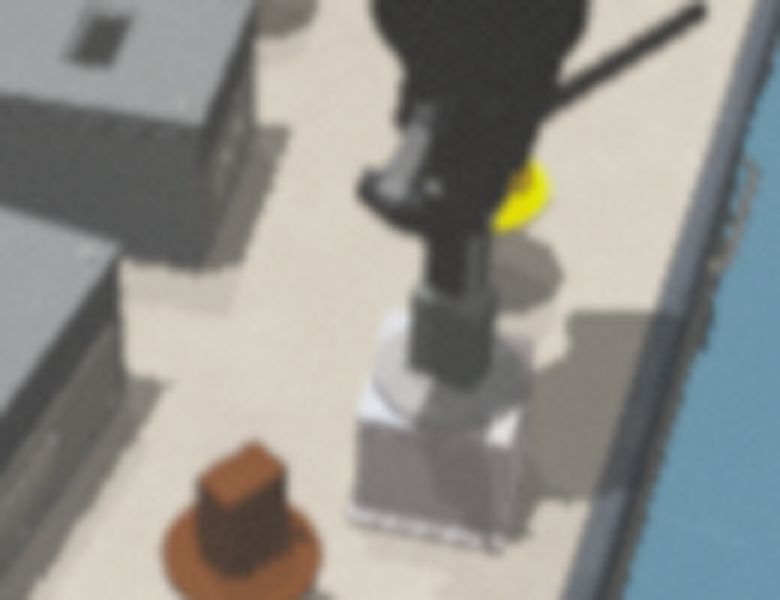

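```bash
python3 -c "
from h import *
for n in('side','top'):
  print(n,[proj(n,(.2437,-.4921,z))*800/512 for z in(.195,.215,.235,.255)])
im=cv2.imread('pics/side0.png')[40:190,580:720]; cv2.imwrite('pics/c5.png',np.hstack([cv2.resize(im,(560,600),interpolation=cv2.INTER_CUBIC)]))"
```

```text
side [array([632.505 , 158.3396]), array([635.1425, 148.3769]), array([637.8418, 138.1811]), array([640.6049, 127.7441])]
top [array([691.8747, 520.2241]), array([698.215 , 522.8678]), array([704.8286, 525.6253]), array([711.7335, 528.5043])]
```

View pics/c5.png

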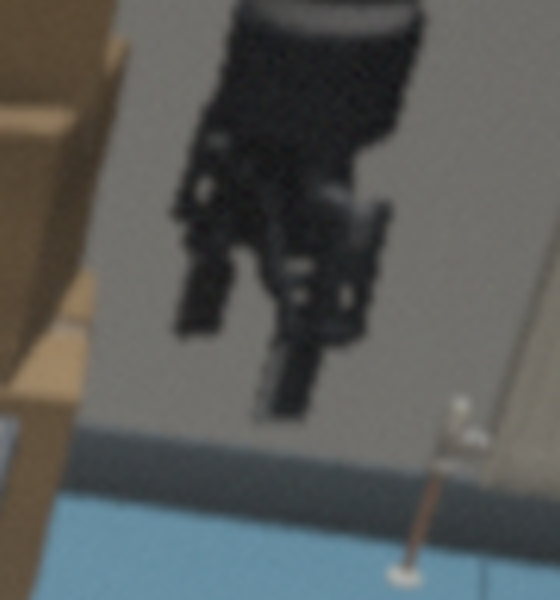

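The pictures agree. Open at the start and shut now, the finger ends stand about 35 mm (shut) above the reported TCP, so the jaws closed just over the handle top at z≈0.11. I'll raise, open and go about 33 mm deeper, watching the force.

Emit:
{"name": "servo_tool", "arguments": {"series": [[0,-0.03,0,0,0,0,1],[0,0,0,0,0,0,0.4],[0,0,0,0,0,0,0.4],[0,0,0,0,0,0,0.4],[0,0.02,0,0,0,0,0.4],[0,0.02,0,0,0,0,0.4],[0,0,0,0,0,0,0.4]]}}

```text
time_s: 4.5
position: [0.4231, 0.0019, 0.0641]
eef_rot: [[-0.978, -0.005, -0.21], [0.21, 0.0, -0.978], [0.005, -1.0, 0.001]]
force: [0.6, -0.3, 0.0]
gripper_width: 0.0514
```

Emit:
{"name": "servo_tool", "arguments": {"series": [[0,0.01,0,0,0,0,0.4],[0,0.008,0,0,0,0,0.4],[0,0.004,0,0,0,0,0.4],[0,0,0,0,0,0,0.4]]}}

```text
time_s: 5.0
position: [0.4252, 0.0019, 0.0437]
eef_rot: [[-0.978, -0.0, -0.21], [0.21, 0.0, -0.978], [0.0, -1.0, 0.0]]
force: [-0.0, 0.2, 1.1]
gripper_width: 0.0513
```

Emit:
{"name": "servo_tool", "arguments": {"series": [[0,0,0,0,0,0,0.6],[0,0,0,0,0,0,1],[0,0,0,0,0,0,1],[0,0,0,0,0,0,1]]}}

```text
time_s: 5.5
position: [0.426, 0.0019, 0.0443]
eef_rot: [[-0.978, 0.001, -0.211], [0.211, -0.0, -0.978], [-0.001, -1.0, -0.0]]
force: [-0.3, -0.1, 2.8]
gripper_width: 0.0194
```

```bash
python3 -c "
from h import *
goto(.425,.002,.154)
o=crop('side',220,170,130,100,'',6);cv2.imwrite('pics/c6.png',o)"
```

```text
t 5.5 p [0.426  0.0019 0.0443] yaw -102.15696658208527 w 0.019393065759931317 F [-0.2742 -0.1204  2.8264] tilt [ 0.0012 -0.0001 -1.    ] q [  19.8591   14.4353  -25.8206  116.2672    8.0575   50.8984 -112.4999]
shift [ 0.0008 -0.1097  0.0001] turn y None
```

View pics/c6.png

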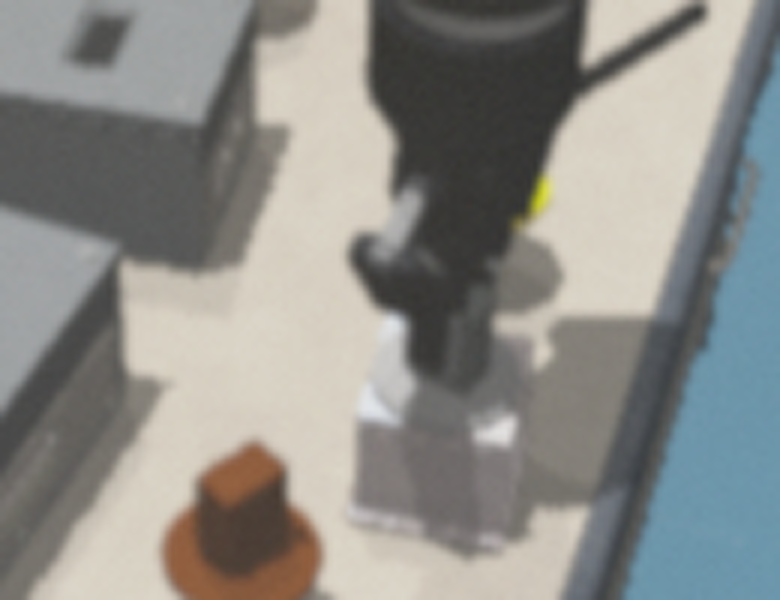

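The jaws now hold the handle at 19.4 mm. Next is the lift.

Emit:
{"name": "servo_tool", "arguments": {"series": [[0,-0.015,0,0,0,0,1],[0,-0.03,0,0,0,0,1],[0,-0.035,0,0,0,0,1],[0,-0.03,0,0,0,0,1],[0,-0.01,0,0,0,0,1],[0,0,0,0,0,0,1]]}}

```text
time_s: 6.3
position: [0.4252, 0.0018, 0.1635]
eef_rot: [[-0.978, -0.0, -0.211], [0.211, -0.0, -0.978], [0.0, -1.0, 0.0]]
force: [-0.2, 0.2, -1.1]
gripper_width: 0.019
```

```bash
python3 -c "
from h import *
goto(.629,.0885)"
```

```text
t 6.3 p [0.4252 0.0018 0.1635] yaw -102.16389796628808 w 0.019004232118541794 F [-0.172   0.1941 -1.1397] tilt [-0.0002 -0.0002 -1.    ] q [  22.2236    5.8923  -26.6414  106.7481    2.8545   68.0208 -107.5301]
shift [-0.181  -0.0001 -0.1277] turn y None
```

Emit:
{"name": "servo_tool", "arguments": {"series": [[-0.015,0,-0.011,0,0,0,1],[-0.03,0,-0.021,0,0,0,1],[-0.036,0,-0.025,0,0,0,1],[-0.036,0,-0.025,0,0,0,1],[-0.034,0,-0.024,0,0,0,1],[-0.02,0,-0.014,0,0,0,1],[-0.01,0,-0.0077,0,0,0,1],[0,0,0,0,0,0,1]]}}

```text
time_s: 7.3
position: [0.6282, 0.0892, 0.1609]
eef_rot: [[-0.978, -0.005, -0.209], [0.209, -0.0, -0.978], [0.005, -1.0, 0.001]]
force: [-0.0, -0.3, -0.6]
gripper_width: 0.0188
```

Emit:
{"name": "servo_tool", "arguments": {"series": [[0,0.01,0,0,0,0,1],[0,0.01,0,0,0,0,1],[0,0.006,0,0,0,0,1],[0,0,0,0,0,0,1]]}}

```text
time_s: 7.8
position: [0.6284, 0.0882, 0.1371]
eef_rot: [[-0.978, -0.002, -0.211], [0.211, -0.001, -0.978], [0.001, -1.0, 0.001]]
force: [-0.6, -0.1, -0.5]
gripper_width: 0.0192
```

```bash
python3 -c "
from h import *
goto(.629,.0885,.127)
for n in('side','top'): print(n,proj(n,(.629,.0885,.09)))
o=np.hstack([crop('side',155,170,100,100,'',4),crop('top',140,110,100,100,'',4)]);cv2.imwrite('pics/c7.png',o)"
```

```text
t 7.8 p [0.6284 0.0882 0.1371] yaw -102.16490477286632 w 0.019168552715138575 F [-0.6184 -0.0904 -0.523 ] tilt [-0.0016 -0.0005 -1.    ] q [   7.055    32.3452  -26.5917   76.4542   14.3885   74.5975 -121.9559]
shift [-0.0005  0.0101 -0.0004] turn y None
side [199.889  227.6511]
top [179.0071 163.6286]
```

View pics/c7.png

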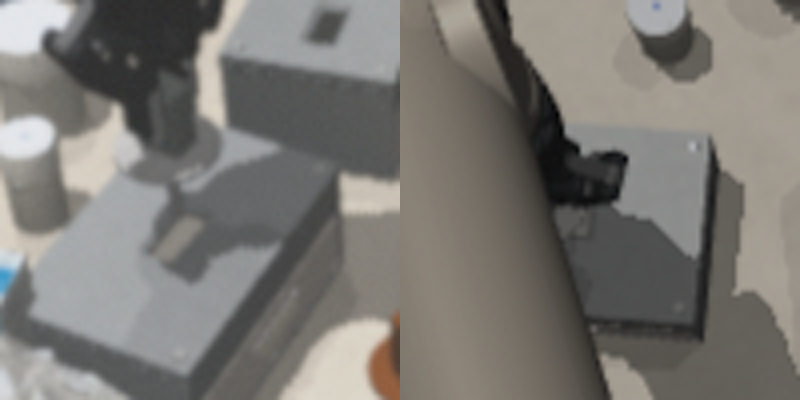

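In the side crop the rod hangs from the flange (168,150) and points into the slot (178,235), as the projection says. I'll insert in steps.

Emit:
{"name": "servo_tool", "arguments": {"series": [[0,0.006,-0.0005,0,0,0,1],[0,0.006,0,0,0,0,1],[0,0.006,0,0,0,0,1],[0,0.006,0,0,0,0,1],[0,0,0,0,0,0,1]]}}

```text
time_s: 8.52
position: [0.6287, 0.0889, 0.113]
eef_rot: [[-0.978, -0.002, -0.211], [0.211, -0.0, -0.978], [0.002, -1.0, 0.001]]
force: [0.4, 0.0, -0.4]
gripper_width: 0.0194
```

Emit:
{"name": "servo_tool", "arguments": {"series": [[0,0.008,0,0,0,0,1],[0,0.008,0,0,0,0,1],[0,0.008,0,0,0,0,1],[0,0,0,0,0,0,1]]}}

```text
time_s: 9.02
position: [0.6284, 0.0889, 0.0887]
eef_rot: [[-0.978, -0.002, -0.21], [0.21, -0.0, -0.978], [0.002, -1.0, 0.001]]
force: [0.3, -0.6, -1.5]
gripper_width: 0.0194
```

Emit:
{"name": "servo_tool", "arguments": {"series": [[0,0.004,0,0,0,0,1],[0,0.004,0,0,0,0,1],[0,0.003,0,0,0,0,1],[0,0.002,0,0,0,0,1],[0,0,0,0,0,0,1]]}}

```text
time_s: 9.65
position: [0.6298, 0.0893, 0.077]
eef_rot: [[-0.978, 0.001, -0.21], [0.21, 0.0, -0.978], [-0.001, -1.0, -0.001]]
force: [0.2, 0.3, 3.4]
gripper_width: 0.019
```

Emit:
{"name": "servo_tool", "arguments": {"series": [[0,0.002,0,0,0,0,1],[0,0.001,0,0,0,0,1],[0,0,0,0,0,0,1]]}}

```text
time_s: 10.02
position: [0.6297, 0.0893, 0.0738]
eef_rot: [[-0.978, 0.001, -0.211], [0.211, 0.0, -0.978], [-0.001, -1.0, -0.0]]
force: [-0.1, 0.2, 2.7]
gripper_width: 0.0193
```

Latch force is as expected. I'll feel for the flange contact.

Emit:
{"name": "servo_tool", "arguments": {"series": [[0,0.001,0,0,0,0,1],[0,0.001,0,0,0,0,1],[0,0,0,0,0,0,1]]}}

```text
time_s: 10.4
position: [0.6297, 0.0893, 0.0725]
eef_rot: [[-0.978, 0.001, -0.211], [0.211, 0.0, -0.978], [-0.001, -1.0, -0.0]]
force: [0.5, 0.4, 4.6]
gripper_width: 0.0195
```

Emit:
{"name": "servo_tool", "arguments": {"series": [[0,0.001,0,0,0,0,1],[0,0,0,0,0,0,1]]}}

```text
time_s: 10.65
position: [0.6298, 0.0893, 0.0724]
eef_rot: [[-0.978, 0.001, -0.211], [0.211, -0.0, -0.978], [-0.001, -1.0, -0.0]]
force: [-0.8, 0.1, 9.0]
gripper_width: 0.0191
```

Emit:
{"name": "servo_tool", "arguments": {"series": [[0,0.001,0,0,0,0,1],[0,0.001,0,0,0,0,1],[0,0,0,0,0,0,1]]}}

```text
time_s: 11.02
position: [0.6298, 0.0893, 0.0724]
eef_rot: [[-0.978, 0.002, -0.211], [0.211, -0.0, -0.978], [-0.002, -1.0, -0.0]]
force: [-4.1, -1.0, 16.2]
gripper_width: 0.0192
```

```bash
python3 -c "
from h import *
goto(.629,.0885)
o=crop('side',155,170,130,100,'',6);cv2.imwrite('pics/c8.png',o)"
```

```text
t 11.025 p [0.6298 0.0893 0.0724] yaw -102.16255713723066 w 0.019201550454303096 F [-4.1148 -1.028  16.225 ] tilt [ 0.0021 -0.0003 -1.    ] q [   6.8046   35.2296  -25.8545   81.3452   15.9215   66.9241 -123.3046]
shift [ 0.0006 -0.      0.0009] turn y None
```

View pics/c8.png

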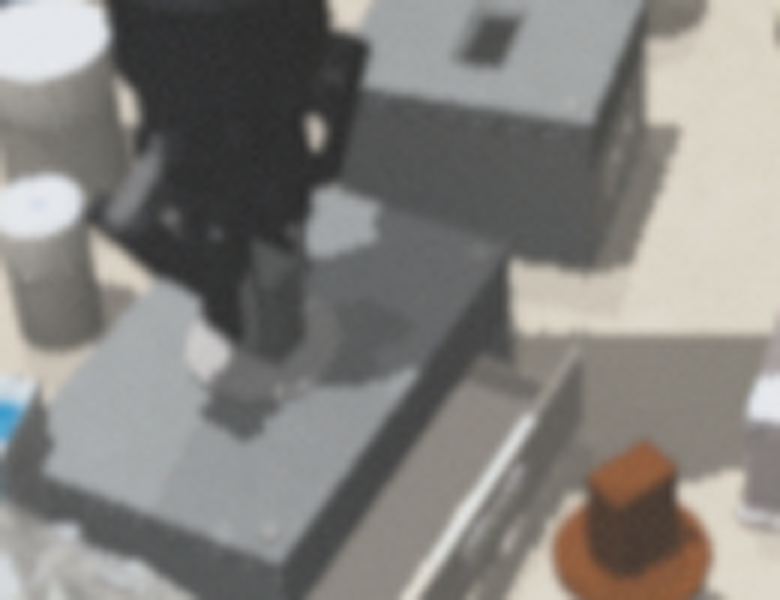

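The wide drawer is out, the flange is on the box top (265,375) and the narrow box is shut. I'll ease the load, release and withdraw.

Emit:
{"name": "servo_tool", "arguments": {"series": [[0,-0.002,0,0,0,0,1],[0,0,0,0,0,0,0.7],[0,0,0,0,0,0,0.4],[0,0,0,0,0,0,0.35],[0,0,0,0,0,0,0.35],[0,0,0,0,0,0,0.35]]}}

```text
time_s: 11.82
position: [0.6292, 0.0891, 0.0707]
eef_rot: [[-0.978, -0.0, -0.211], [0.211, -0.0, -0.978], [0.0, -1.0, 0.0]]
force: [0.5, 0.3, 0.9]
gripper_width: 0.0554
```

Emit:
{"name": "servo_tool", "arguments": {"series": [[0,-0.01,0,0,0,0,0.35],[0,-0.02,0,0,0,0,0.35],[0,-0.03,0,0,0,0,0.35],[0,-0.03,0,0,0,0,0.35],[0,-0.03,0,0,0,0,0.35],[0,-0.02,0,0,0,0,0.35],[0,0,0,0,0,0,0.35]]}}

```text
time_s: 12.7
position: [0.6307, 0.0898, 0.2138]
eef_rot: [[-0.978, 0.005, -0.21], [0.21, 0.001, -0.978], [-0.005, -1.0, -0.002]]
force: [0.0, -0.1, -0.2]
gripper_width: 0.0554
```

```bash
python3 -c "
from h import *
goto(.629,.0885)
o=crop('side',155,160,130,100,'',6);cv2.imwrite('pics/c9.png',o)"
```

```text
t 12.7 p [0.6307 0.0898 0.2138] yaw -102.15041992539938 w 0.055404043744148666 F [ 0.0228 -0.128  -0.2114] tilt [ 0.0054  0.0012 -1.    ] q [   6.59     30.1344  -27.1146   68.9457   13.3415   83.5796 -120.8909]
shift [ 0.0014 -0.      0.0017] turn y None
```

View pics/c9.png

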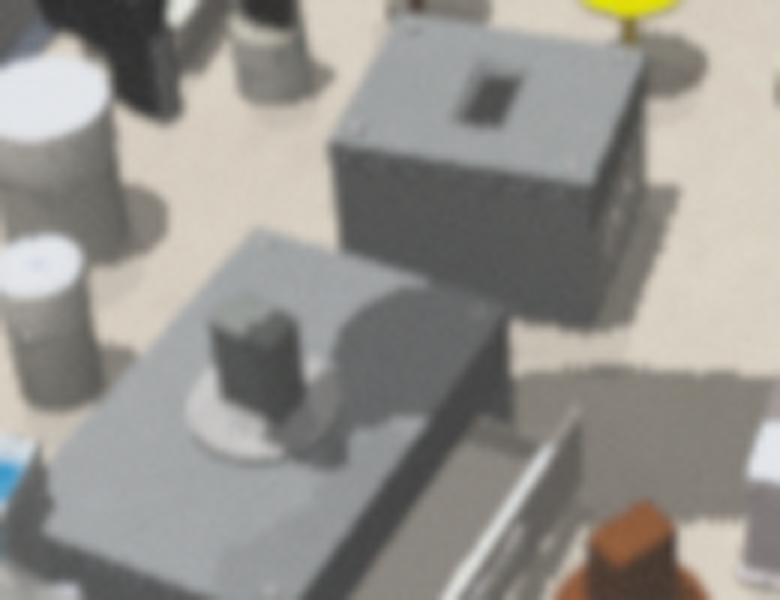

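The key stands upright with its flange flat on the wide box (260,415). The drawer is out, the narrow box is shut and the gripper is clear above.

```bash
python3 -c "
from rig import *
print(finish_job())"
```

```text
the job is handed in; nothing more can be done
None
```

The job is done and handed in. I took the grey key from its stand and pushed it down through the wide box's slot until the flange rested on the top. Then I let go and backed off.

**Last checks:**
- **Seating:** contact came at TCP z = 0.0724, against 0.0723 predicted. I seated it with about 16 N.
- **Final picture:** the key stands upright with its flange flat on the box, the wide drawer is out and the narrow box is shut. The gripper is clear, with about 0 N on the wrist, at 12.7 s. I didn't measure the drawer travel; I only saw that it is out.

**What disagreed:** the finger ends sit about 35 mm short of the reported TCP, so my first grasp closed just above the handle. I corrected the depth from the pictures, and the second grasp held at 19.4 mm on the 20 mm handle.

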